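# Press a cheroot box shut through the guard window

### The arm

A 6-joint arm with a two-finger parallel gripper is mounted at the origin on the work surface. World frame = base frame: x ahead of the robot, y to its left, z up, the work surface at z = 0. Lengths are in m, angles in degrees, forces in N, time in s.
With the tool pointing down it reaches from about 0.25 to 0.725 m from the base axis. Payload 9.7 kg.
Tool frame: the origin (TCP) lies at the very end of the fingers, on their centre line; the grasp point (between the pads) lies 19 mm behind it; z points along the fingers, y is the line along which they close (so a half turn about z gives the same grasp; the last joint's range is limited). The gripper opens to 85 mm and grips with 20 to 120 N. Pads are 22 mm wide; open, the fingers measure 114 mm over their backs; the gripper's body (76 mm by 85 mm) begins 54 mm behind the grasp point. The pads swing forward as they close: fully open they stand 13 mm farther back than shut.
Start: joints at [67.552, 4.979, 10.078, 95.1, 0, 90], TCP at [0.21, 0.508, 0.194] pointing down, gripper open.
Joint ranges: [-179.16, 179.16], [-48.56, 103.87], [-65.8, 70.77], [-126.05, 130.52], [-82.76, 87.17], [-180, 180]. Speed limits (degrees/s): [127.2, 127.2, 147.25, 180, 180, 180].

### API

Orientations are given as [roll, pitch, yaw] about the fixed x, y, z axes, in that order (R = Rz(yaw) Ry(pitch) Rx(roll)).
In Python, from workcell import bot gives the robot as it stands.
- The arm moves only by the tool arm_command, never from a script. Its argument "series" is a list of rows, each a list of 4 numbers: the shift along the tool's x, y, z in m, then the turn about the tool's z in rad. A call has exactly 5 rows; each row is the pose to reach, as a shift and turn from the pose commanded when the call began, along the tool's axes at that moment; what a row does not reach only later rows make up. A row lasts 1/10 s, in which the tool goes at most 50 mm and 8.59 degrees, less where a joint would pass 70% of its speed; a pose out of reach is approached as far as the arm can. A call with a gripper value outside its range is refused whole. "hand" is the finger opening in m, from 0 to 0.0854, set as the call begins (left out, the last holds). The fingers move at their own pace and stop on an object; "grip_force" is the grip in N (left out, the last holds). Time passes only in rows, so rows that repeat a pose let the fingers close, or fill a call up. It gives the time, the measured TCP pose, the force, the opening and the grip force at its end, in the units of the state.
- bot.get_obs(): the state, without advancing time (a new reading comes with each control period).
- bot.camera(name): name is "side" or "top"; returns a dict with "color" (384x512x3 uint8, blue, green, red), "camera_matrix" (3x3 intrinsics, pixels), "xyz" and "orientation" of the camera in the world. Camera axes: x right, y up, looking along -z (the intrinsics and any distortion apply to the point x, -y, -z); pixel columns grow to the right and rows downward; lengths in m; the calibration is good to about 2 mm. A picture is of the moment at which its call begins. There is no depth.
- bot.job_done(): hands the job in; it is judged then, once.
Trained networks look in the newest picture that a camera, given by its name, has taken for a name from the list of things; names that differ only in an ending like _2 or _b are one class to them, and where a whole thing is asked for, a point or a joint stands for the part that bears it (a point fixed in the world has none). Each returns a list of dicts, best first, with "confidence" (0 to 1); they miss things now and then, are a little off and sometimes report something else, mostly with a low value. They report only what shows in the picture. A call takes as long as a camera call.
- bot.find_in(camera, target): "location" ([column, row] in pixels, amid what is visible of it).
- bot.mark_of(camera, target): "location" ([column, row] in pixels: a listed point, or the origin of a listed thing).
The state is a dict: "time": time; "q": joint angles; "qd": joint speeds; "joint_efforts": joint torques, N m; "ee_pos": TCP position; "tcp_rot": TCP orientation; "wrist_force": force on the tool from outside, world axes, zero at the start; "torque": the same for the moment, N m; "opening": finger opening in m; "grasp_force": force on a finger pad.
Only numpy, scipy, OpenCV 4.12 (cv2) and the standard library are available. Lean on these libraries where they do the work, as an engineer would, in place of code of your own. Each camera call takes 0.05 s, during which the arm holds its last target. There are 200 camera calls.

### The job

Push the wooden box that lies in the channel of the lid press along with your fingertips until it is up against the end stop, then reach down through the window of the guard and press the lever all the way down so that the lid is seated flush, let the lever come back up and draw back out. Do not touch the guard at any time, do not press the lever before the box is at the stop, do not press the lid by hand, do not lift the box, and leave the other things on the bench alone.

Things in the scene. Friction and masses are not known exactly. Their poses are not given: they have to be found in the camera images.
- press: Wooden lid press, fixed. Origin on the bench under the middle of its guard; z up; +y is the feed direction. Channel along y at x = 0: bed top 12 mm above the bench, from y = -195 mm to the end stop's face at y = +50; side rails (inner faces x = +-39) rise to 24 mm. Lever hinged at x = +75, 57 mm up, reaching to -x over the channel; its presser bar (80 mm along y, above x = 0) pushes the lid down.
- guard: The press's grey guard, the frame not to be touched; fixed, origin and axes as press. A 4 mm sheet, top face 100 mm above the bench, over x -112 to +100 mm and y -58 to +58 mm, on four corner posts, wires round its -x end. One window in the sheet: 96 mm (x) by 84 mm (y), over the lever's pad. The channel passes beneath, open at both y sides.
- window (a point): Centre of the guard's window, level with the sheet's top face (100 mm above the bench). Axes as press: 96 mm opening along x, 84 mm along y.
- lever_pad (a point): Centre of the top face of the lever's wooden pad (44 mm along x by 50 mm along y), under the middle of the window; 82 mm above the bench at rest (18 mm below the guard's top face), about 22 mm lower when the lever is fully down on a flush lid. It is pressed straight down.
- lever (a joint): Lever angle, rad: 0 at rest (up), grows as the pad goes down, sprung back up. With the box at the stop, the presser bar meets the raised lid at about 0.07 and the lid is flush at about 0.17, where the lever stops hard on it. The pad needs about 2 N at first and about 9 N at the bottom.
- box: The job: a loose light-wood box, 70 mm (x) by 150 mm (y, along the channel) by 30 mm high to its rim, about 0.2 kg, lying in the channel, rear (-y) end sticking out of the guard. Origin: centre of its underside. Against the stop its origin is at y = -25 mm of the press, its rear end at y = -100 mm, 42 mm out of the guard. 4 mm play to each rail.
- lid (a joint): Depth of the box's lid in m: 0 = standing about 8 mm proud of the rim, 0.008 = flush. Stiff friction fit, needs about 6 N and stays where it is left. The lid is an 8 mm board inset 6 mm from the box's outer faces on all sides.
- lid_top (a point): Centre of the lid's top face.
- tumbler: Bystander, to be left alone: clear glass tumbler, 68 mm across, 85 mm high; origin at the centre of its underside.
- spare_box: Bystander, to be left alone: closed wooden box 70 x 150 x 38 mm, a look-alike that is already finished; origin at the centre of its underside.
- pestle: Bystander, to be left alone: dark wooden rod 20 mm thick, about 190 mm long, lying flat; origin at the centre of its underside.
- gauge: Bystander, to be left alone: flat wooden stick 24 x 115 x 10 mm lying flat; origin at the centre of its underside.
- water: Bystander, to be left alone: clear plastic water bottle, 64 mm across, 170 mm high; origin at the centre of its underside.
- dish: Bystander, to be left alone: black shallow dish, 140 mm across, 18 mm high; origin at the centre of its underside.
- paste: Bystander, to be left alone: white jar with steel cap, 60 mm across, 65 mm high; origin at the centre of its underside.

How it is judged (in metres and radians):
On the way, in this order (a step that is already met when the one before it is completed fails the run):
1. the box is up against the end stop (within 5 mm), lid still raised (y of box in the frame of press above -0.03 m and z of box in the frame of press below 0.016 m and value of joint lid below 0.004 m and value of joint lever below 0.05 rad), for 0.2 s.
2. the lever is all the way down, pressed with the fingers, and the lid is flush (y of box in the frame of press above -0.03 m and z of box in the frame of press below 0.016 m and value of joint lever above 0.155 rad and value of joint lid above 0.0068 m and contact force between the fingers and lever above 1 N), for 0.1 s.
At the end, for the whole second after the job is handed in: The box rests flat in the channel within 5 mm of the end stop, its lid flush with the rim (within 1.2 mm), and the lever is back up (below 0.03 rad) (y of box in the frame of press above -0.03 m and z of box in the frame of press below 0.016 m and value of joint lid above 0.0068 m and value of joint lever below 0.03 rad and linear speed of box below 0.01 m/s and angle between box's own z axis and vertical below 0.05 rad); the robot touches nothing.
It fails at once if the guard is touched by any part of the robot (contact force between any of the fingers, the arm and guard above 0.5 N).
It fails at once if the box is lifted or tipped (z of box in the frame of press above 0.022 m or angle between box's own z axis and vertical above 0.15 rad).
It fails at once if the lid is pushed by the robot itself instead of by the press (contact force between any of the fingers, the arm and lid above 1 N).
It fails at once if the lever is pressed down before the box is at the stop (value of joint lever above 0.08 rad and y of box in the frame of press below -0.032 m).
It fails at once if another thing on the bench is shifted (over 15 mm) or knocked over (distance of any of tumbler, spare_box, pestle, gauge, water, dish, paste from where it was at the start of the episode above 0.015 m or angle between any of tumbler, spare_box, gauge, water, dish, paste's own z axis and vertical above 0.3 rad).
It also fails if it takes over 48 s, if anything falls off the work surface, if the arm or the gripper's body presses on something with over 40 N, if the wrist force passes 120 N, or if a joint passes its speed limit or range.

## Working session

There is one attempt and no reset: what is moved stays moved. The work goes in short steps, Python scripts to look and compute and a tool call to move; the robot and the scene stay as the last step left them, time stands still between calls to the robot, and variables do not carry over. Pictures are saved under pics/ and viewed, at most 13 in all, crops included, and the job is handed in when it is done.

Besides the shell and the picture viewer there is one more tool, called after "Call:" by a JSON object that holds its "method" and its "body". arm_command: Moves the arm, as the interface text tells. Its arguments: {"type":"object","properties":{"series":{"type":"array"},"hand":{"type":"number"},"grip_force":{"type":"number"}},"required":["series"]}

```bash
mkdir -p pics
cat > h.py <<'E'
import numpy as np, cv2
from scipy.spatial.transform import Rotation as R
from workcell import bot
def cam(n,f=None):
    c=bot.camera(n)
    if f: cv2.imwrite('pics/'+f,c['color'])
    return c
def rot(o): return R.from_euler('xyz',o,degrees=True).as_matrix()
def ray(c,p):
    K=np.array(c['camera_matrix']); v=np.linalg.solve(K,[p[0],p[1],1]); return rot(c['orientation'])@(v*[1,-1,-1])
def at(c,p,z):
    d=ray(c,p); o=np.array(c['xyz']); return o+d*(z-o[2])/d[2]
def proj(c,P):
    v=rot(c['orientation']).T@(np.array(P)-c['xyz'])*[1,-1,-1]; u=np.array(c['camera_matrix'])@v; return u[:2]/u[2]
E
python3 - <<'E'
from h import *
o=bot.get_obs(); print({k:np.round(v,3).tolist() for k,v in o.items()})
hs={'window':.1,'lever_pad':.082,'press':0,'box':.012,'lid_top':.05,'spare_box':0,'tumbler':0,'pestle':0,'gauge':0,'water':0,'dish':0,'paste':0}
for n in('top','side'):
    c=cam(n,n+'0.png'); print(n,[k for k in c],c['xyz'],c['orientation'],c['camera_matrix'])
    for t,z in hs.items():
        for m in bot.mark_of(n,t)[:2]: print(t,np.round(m['location']),round(m['confidence'],2),np.round(at(c,m['location'],z),3))
E
```

```text
{'time': 0.0, 'q': [67.55, 5.012, 10.034, 95.099, -0.0, 89.999], 'qd': [-0.055, 0.01, -0.034, 0.011, 0.135, 0.05], 'joint_efforts': [-0.002, -52.04, 46.48, 0.017, -0.0, -0.0], 'ee_pos': [0.21, 0.508, 0.193], 'tcp_rot': [-179.923, 0.0, 157.551], 'wrist_force': [-0.067, 0.357, 0.659], 'torque': [-0.023, 0.047, -0.004], 'grasp_force': 0.0, 'opening': 0.086}
top ['color', 'camera_matrix', 'xyz', 'orientation'] [ 0.49133692 -0.03156724  1.18877981] [  2.77324448  -0.10238888 -89.812281  ] [[374.00139189   0.         254.3203922 ]
 [  0.         374.00139189 195.21042405]
 [  0.           0.           1.        ]]
window [210. 205.] 0.88 [0.516 0.096 0.1  ]
lever_pad [213. 210.] 0.64 [0.502 0.089 0.082]
lever_pad [363. 213.] 0.64 [ 0.494 -0.355  0.082]
press [222. 191.] 0.91 [0.561 0.068 0.   ]
box [244. 195.] 0.9 [0.548 0.    0.012]
lid_top [244. 197.] 0.97 [ 0.542 -0.     0.05 ]
spare_box [168. 168.] 0.95 [0.635 0.241 0.   ]
tumbler [258. 148.] 0.84 [ 0.7   -0.045  0.   ]
pestle [262. 247.] 0.52 [ 0.386 -0.06   0.   ]
gauge [287. 171.] 0.78 [ 0.626 -0.137  0.   ]
water [365. 166.] 0.97 [
[... 215 characters left out ...]
        255.48868536]
 [  0.         348.07944896 192.34615308]
 [  0.           0.           1.        ]]
window [241. 155.] 0.69 [0.517 0.08  0.1  ]
lever_pad [242. 159.] 0.54 [0.52  0.084 0.082]
press [260. 180.] 0.77 [0.572 0.067 0.   ]
box [253. 196.] 0.87 [ 0.543 -0.002  0.012]
lid_top [254. 188.] 0.93 [ 0.547 -0.002  0.05 ]
spare_box [275. 140.] 0.62 [ 0.637  0.24  -0.   ]
tumbler [303. 204.] 0.72 [ 0.686 -0.038  0.   ]
pestle [201. 218.] 0.88 [ 0.392 -0.059  0.   ]
water [316. 324.] 0.79 [ 0.657 -0.378  0.   ]
water [306. 207.] 0.64 [ 0.692 -0.048  0.   ]
dish [245. 322.] 0.57 [ 0.494 -0.36   0.   ]
paste [201. 126.] 0.81 [0.386 0.336 0.   ]
paste [241. 156.] 0.46 [0.52  0.177 0.   ]
```

Run:
```python
import cv2
a=cv2.imread('pics/top0.png')[110:290,120:320]; b=cv2.imread('pics/side0.png')[100:250,150:350]
cv2.imwrite('pics/t1.png',cv2.resize(a,None,fx=3.3,fy=3.3,interpolation=2)); cv2.imwrite('pics/s1.png',cv2.resize(b,None,fx=4,fy=4,interpolation=2))
```

```text
(no output)
```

View pics/t1.png

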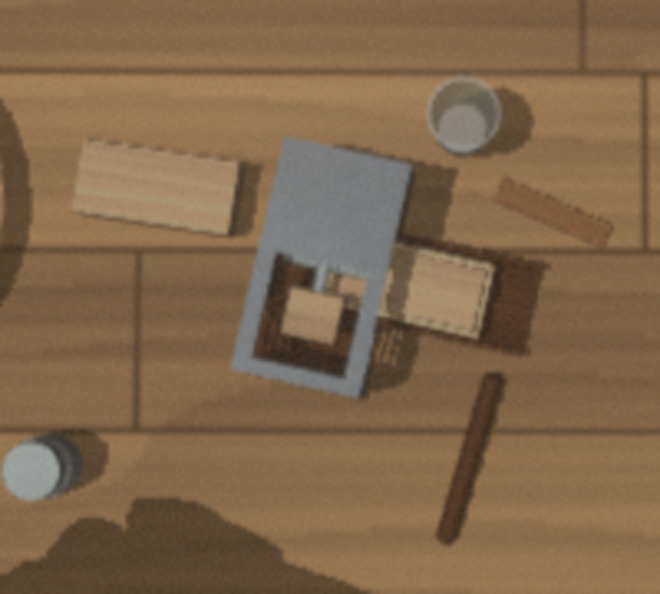

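View pics/s1.png

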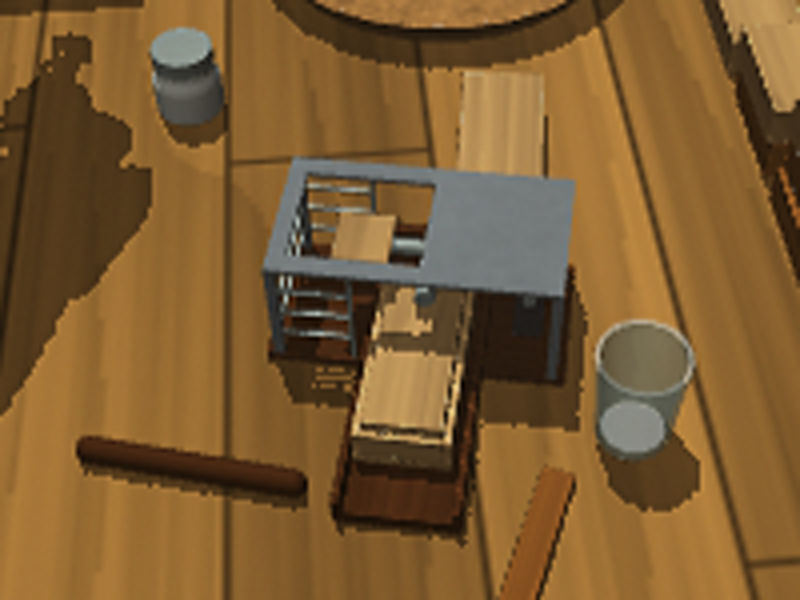

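The top view shows the guard sheet with corners at crop px (285,138), (412,163), (362,397) and (233,369). The box's rear end sticks out to the right at (487,300), with the pestle and tumbler beside the channel mouth. The side view agrees: the rear face is at about (403,450) and the channel floor is free behind it.

```bash
cat >> h.py <<'E'
def fit(Pl,Pw):
    Pl=np.array(Pl)[:,:2];Pw=np.array(Pw)[:,:2]
    a=Pl-Pl.mean(0);b=Pw-Pw.mean(0)
    th=np.arctan2((a[:,0]*b[:,1]-a[:,1]*b[:,0]).sum(),(a*b).sum())
    M=np.array([[np.cos(th),-np.sin(th)],[np.sin(th),np.cos(th)]])
    t=Pw.mean(0)-M@Pl.mean(0); return np.degrees(th),M,t,np.round(((M@Pl.T).T+t-Pw)*1000,1)
E
python3 - <<'E'
from h import *
L=[(.1,.058),(.1,-.058),(-.112,-.058),(-.112,.058)]
px={'top':([(285,138),(412,163),(362,397),(233,369)],3.3,(120,110),[(495,264),(478,340)],[(275,253),(384,275),(345,378),(253,356)]),
'side':([(575,181),(562,296),(264,270),(293,158)],4,(150,100),[(452,443),(352,436)],[(437,184),(423,275),(284,262),(308,180)])}
for n,(p,s,o,bx,w) in px.items():
    c=cam(n)
    f=lambda q,z:at(c,np.array(q)/s+o,z)
    th,M,t,r=fit(L,[f(q,.1) for q in p]); print(n,th,t,r.tolist())
    for q in bx: print('rear',np.round(f(q,.042),3),np.round(M.T@(f(q,.042)[:2]-t),3))
    W=[M.T@(f(q,.1)[:2]-t) for q in w]; print('win',np.round(W,3).tolist(),np.round(np.mean(W,0),3),np.round(M@np.mean(W,0)+t,3))
    for z,k in((.082,'lever_pad'),(.012,'box'),(.05,'lid_top')):
        m=bot.mark_of(n,k)
        if m:
            m=f((np.array(m[0]['location'])-o)*s,z)[:2]; print(k,m,M.T@(m-t))
E
```

```text
top -11.812807047581936 [0.56285532 0.07165116] [[1.7, 0.3], [-0.1, -0.3], [-0.6, 0.0], [-1.0, -0.1]]
rear [ 0.563 -0.082  0.042] [ 0.032 -0.15 ]
rear [ 0.492 -0.066  0.042] [-0.041 -0.149]
win [[-0.003, 0.044], [-0.002, -0.054], [-0.098, -0.04], [-0.096, 0.044]] [-0.05  -0.002] [0.514 0.08 ]
lever_pad [0.51376842 0.09053792] [-0.05191372  0.00843794]
box [ 0.54606202 -0.0006694 ] [-0.00163255 -0.07422677]
lid_top [ 0.63656719 -0.37228673] [ 0.16303145 -0.41944611]
side -12.494742429841711 [0.5651046  0.07182681] [[0.6, 0.9], [1.9, -1.6], [-2.0, -0.3], [-0.5, 1.0]]
rear [ 0.565 -0.079  0.042] [ 0.033 -0.147]
rear [ 0.498 -0.067  0.042] [-0.036 -0.15 ]
win [[-0.001, 0.042], [0.001, -0.049], [-0.098, -0.048], [-0.096, 0.035]] [-0.048 -0.005] [0.517 0.077]
lever_pad [0.50799133 0.08353282] [-0.05829319 -0.00092769]
box [ 5.45112042e-01 -2.57180053e-04] [-0.00392368 -0.07470213]
lid_top [ 0.53951881 -0.00388758] [-0.008599   -0.07945664]
```

Call:
{"method": "arm_command", "body": {"series": [[0,0,0,-0.06],[0,0,0,-0.12],[0,0,0,-0.18],[0,0,0,-0.18],[0,0,0,-0.18]], "hand": 0}}

```text
time: 2.2
ee_pos: [0.21, 0.5083, 0.1939]
tcp_rot: [-180.0, 0.0, 167.8]
wrist_force: [0.3, -0.3, 0.1]
opening: 0.0118
grasp_force: 0.0
```

Call:
{"method": "arm_command", "body": {"series": [[-0.022,-0.028,0,0],[-0.044,-0.055,0,0],[-0.066,-0.082,0,0],[-0.088,-0.11,0,0],[-0.11,-0.137,0,0]]}}

```text
time: 2.7
ee_pos: [0.2891, 0.35, 0.194]
tcp_rot: [180.0, 0.0, 167.8]
wrist_force: [0.7, -0.3, -0.1]
opening: 0.0002
grasp_force: 0.0
```

Call:
{"method": "arm_command", "body": {"series": [[-0.022,-0.028,0,0],[-0.044,-0.055,0,0],[-0.066,-0.082,0,0],[-0.088,-0.11,0,0],[-0.11,-0.137,0,0]]}}

```text
time: 3.2
ee_pos: [0.3679, 0.1928, 0.1941]
tcp_rot: [180.0, 0.0, 167.8]
wrist_force: [-0.2, 0.8, -0.1]
opening: 0.0
grasp_force: 0.0
```

Call:
{"method": "arm_command", "body": {"series": [[-0.022,-0.028,0,0],[-0.044,-0.055,0,0],[-0.066,-0.082,0,0],[-0.088,-0.11,0,0],[-0.11,-0.137,0,0]]}}

```text
time: 3.7
ee_pos: [0.4467, 0.0356, 0.1941]
tcp_rot: [180.0, 0.0, 167.8]
wrist_force: [0.3, 0.6, -0.8]
opening: -0.0003
grasp_force: 0.0
```

Call:
{"method": "arm_command", "body": {"series": [[-0.022,-0.028,0,0],[-0.044,-0.055,0,0],[-0.066,-0.082,0,0],[-0.088,-0.11,0,0],[-0.108,-0.137,0,0]]}}

```text
time: 4.2
ee_pos: [0.5236, -0.1211, 0.1938]
tcp_rot: [180.0, 0.0, 167.8]
wrist_force: [0.8, 1.6, -0.2]
opening: 0.0001
grasp_force: 0.0
```

Call:
{"method": "arm_command", "body": {"series": [[0,0,0.04,0],[0,0,0.08,0],[0,0,0.12,0],[0,0,0.15,0],[0,0,0.166,0]]}}

```text
time: 4.7
ee_pos: [0.5215, -0.1192, 0.0248]
tcp_rot: [180.0, -0.2, 167.8]
wrist_force: [1.2, 0.3, 1.1]
opening: 0.0002
grasp_force: 0.0
```

Run:
```python
from h import *
o=bot.get_obs();print(o['ee_pos'],o['wrist_force'])
c=cam('side');b=c['color'][130:250,170:330]
cv2.imwrite('pics/s2.png',cv2.resize(b,None,fx=5,fy=5,interpolation=2))
```

```text
[ 0.52145363 -0.11921635  0.02477128] [1.15346579 0.32899673 1.12980619]
```

View pics/s2.png

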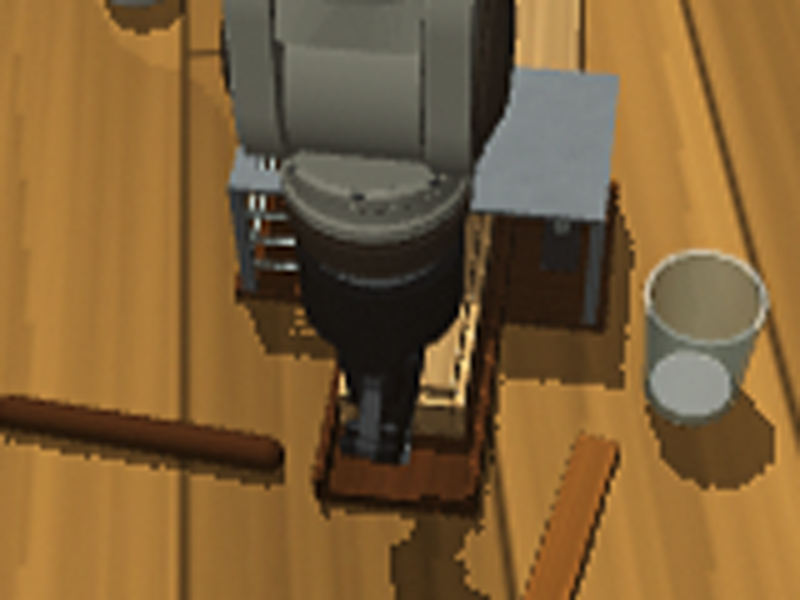

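Run:
```python
from h import *
c=cam('side');g=lambda P:np.round((proj(c,P)-[170,130])*5)
th=np.radians(-12.1);M=np.array([[np.cos(th),-np.sin(th)],[np.sin(th),np.cos(th)]]);t=np.array([.564,.0717])
w=lambda x,y,z:np.r_[M@[x,y]+t,z]
o=bot.get_obs();print(o['ee_pos'],g(o['ee_pos']),M.T@(o['ee_pos'][:2]-t))
for p in[(-.039,-.195,.024),(.039,-.195,.024),(-.035,-.149,.042),(.035,-.149,.042),(.1,-.058,.1),(-.112,-.058,.1)]: print(p,g(w(*p)))
```

```text
[ 0.52128813 -0.11914732  0.02527777] [391. 489.] [-0.0017578  -0.19556051]
(-0.039, -0.195, 0.024) [323. 482.]
(0.039, -0.195, 0.024) [466. 496.]
(-0.035, -0.149, 0.042) [341. 395.]
(0.035, -0.149, 0.042) [468. 407.]
(0.1, -0.058, 0.1) [605. 221.]
(-0.112, -0.058, 0.1) [225. 190.]
```

The fingers are seen just behind the box's rear end, at about (380,460). The projected TCP is at (391,489), so I'll take a brightened close-up.

Run:
```python
from h import *
c=cam('side');b=c['color'][200:240,225:275].astype(float)
cv2.imwrite('pics/s3.png',cv2.resize(np.clip(255*(b/255)**.5,0,255).astype('uint8'),None,fx=14,fy=14,interpolation=0))
print((proj(c,bot.get_obs()['ee_pos'])-[225,200])*14)
```

```text
[329.46824664 383.01053776]
```

View pics/s3.png

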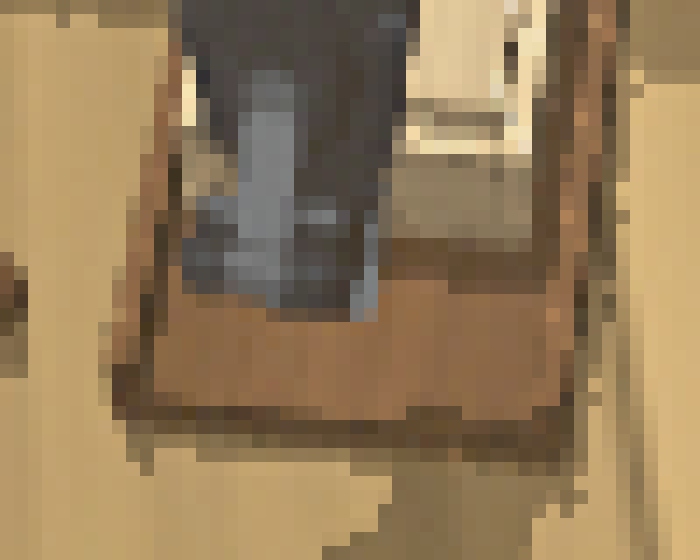

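The close-up puts the finger bottom at about (280,305), while the projected TCP is (329,383). The tips could be higher than reported, so I'll check the height by feeling for the channel bed (z = 0.012).

Call:
{"method": "arm_command", "body": {"series": [[0,0,0.003,0],[0,0,0.006,0],[0,0,0.009,0],[0,0,0.011,0],[0,0,0.011,0]]}}

```text
time: 5.35
ee_pos: [0.5229, -0.1195, 0.0167]
tcp_rot: [-180.0, -0.0, 167.9]
wrist_force: [-0.3, 0.3, -0.4]
opening: 0.0002
grasp_force: 0.0
```

Call:
{"method": "arm_command", "body": {"series": [[0,0,0.001,0],[0,0,0.002,0],[0,0,0.003,0],[0,0,0.004,0],[0,0,0.004,0]]}}

```text
time: 5.85
ee_pos: [0.5229, -0.1195, 0.0127]
tcp_rot: [-180.0, -0.0, 167.9]
wrist_force: [-0.1, -0.0, -1.2]
opening: 0.0003
grasp_force: 0.0
```

Call:
{"method": "arm_command", "body": {"series": [[0,0,0.001,0],[0,0,0.002,0],[0,0,0.003,0],[0,0,0.003,0],[0,0,0.003,0]]}}

```text
time: 6.35
ee_pos: [0.523, -0.1195, 0.0098]
tcp_rot: [180.0, -0.0, 167.9]
wrist_force: [0.0, 0.1, 0.2]
opening: 0.0002
grasp_force: 0.0
```

Run:
```python
from h import *
c=cam('side');b=c['color'][190:240,220:280].astype(float)
cv2.imwrite('pics/s4.png',cv2.resize(np.clip(255*(b/255)**.5,0,255).astype('uint8'),None,fx=12,fy=12,interpolation=0))
o=bot.get_obs();print(o['ee_pos'],o['wrist_force'],(proj(c,o['ee_pos'])-[220,190])*12)
```

```text
[ 0.5230412  -0.11952666  0.00991813] [0.75909975 0.91906786 0.17753899] [347.82504961 490.26662132]
```

View pics/s4.png

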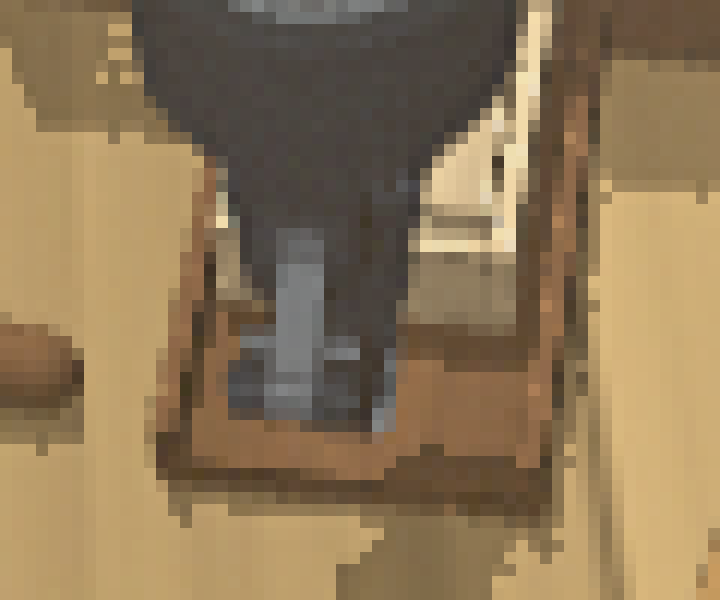

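The tips still hang over the bed at (310,420) and feel no contact at a reported z of 0.0098. So they sit higher than reported, and I'll keep feeling downward.

Call:
{"method": "arm_command", "body": {"series": [[0,0,0.001,0],[0,0,0.002,0],[0,0,0.003,0],[0,0,0.004,0],[0,0,0.004,0]]}}

```text
time: 6.9
ee_pos: [0.5229, -0.1195, 0.0057]
tcp_rot: [180.0, -0.0, 167.9]
wrist_force: [-0.2, -0.3, -0.1]
opening: 0.0001
grasp_force: 0.0
```

Call:
{"method": "arm_command", "body": {"series": [[0,0,0.001,0],[0,0,0.002,0],[0,0,0.003,0],[0,0,0.004,0],[0,0,0.004,0]]}}

```text
time: 7.4
ee_pos: [0.5229, -0.1195, 0.0017]
tcp_rot: [-180.0, -0.0, 167.9]
wrist_force: [-0.0, 0.7, 1.2]
opening: -0.0004
grasp_force: 0.0
```

Call:
{"method": "arm_command", "body": {"series": [[0,0,0.001,0],[0,0,0.002,0],[0,0,0.003,0],[0,0,0.003,0],[0,0,0.003,0]]}}

```text
time: 7.9
ee_pos: [0.523, -0.1195, -0.0012]
tcp_rot: [-180.0, -0.0, 167.9]
wrist_force: [-0.2, 0.2, -0.7]
opening: 0.0004
grasp_force: 0.0
```

Call:
{"method": "arm_command", "body": {"series": [[0,0,0.001,0],[0,0,0.002,0],[0,0,0.003,0],[0,0,0.003,0],[0,0,0.003,0]]}}

```text
time: 8.4
ee_pos: [0.523, -0.1195, -0.0042]
tcp_rot: [180.0, -0.0, 167.9]
wrist_force: [-0.0, 0.4, 0.2]
opening: 0.0
grasp_force: 0.0
```

Run:
```python
from h import *
a=cam('side')['color'][175:245,195:295].astype(float); c=cam('top');b=c['color'][150:270,200:330].astype(float)
g=lambda b,s:cv2.resize(np.clip(255*(b/255)**.6,0,255).astype('uint8'),(390,s),interpolation=2)
cv2.imwrite('pics/s5.png',np.hstack([g(a,360),g(b,360)]))
o=bot.get_obs();print(o['ee_pos'],o['wrist_force'],(proj(c,o['ee_pos'])-[200,150])*3)
```

```text
[ 0.52305182 -0.1195103  -0.00408997] [-0.15163545  0.13381612  0.24359243] [243.75297992 160.3938789 ]
```

View pics/s5.png

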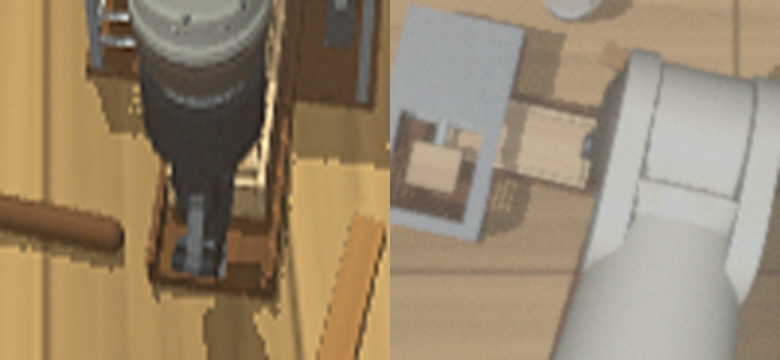

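The side view shows the tips still clear of the bed, around (205,275). The top view is blocked by the wrist. I'll keep probing.

Call:
{"method": "arm_command", "body": {"series": [[0,0,0.001,0],[0,0,0.002,0],[0,0,0.003,0],[0,0,0.004,0],[0,0,0.005,0]]}}

```text
time: 9.0
ee_pos: [0.523, -0.1195, -0.0092]
tcp_rot: [-180.0, -0.0, 167.9]
wrist_force: [0.7, -0.0, -0.4]
opening: 0.0003
grasp_force: 0.0
```

Call:
{"method": "arm_command", "body": {"series": [[0,0,0.001,0],[0,0,0.002,0],[0,0,0.003,0],[0,0,0.004,0],[0,0,0.005,0]]}}

```text
time: 9.5
ee_pos: [0.523, -0.1195, -0.0142]
tcp_rot: [180.0, 0.0, 167.9]
wrist_force: [0.8, 0.1, 1.6]
opening: -0.0
grasp_force: 0.0
```

Call:
{"method": "arm_command", "body": {"series": [[0,0,0.001,0],[0,0,0.002,0],[0,0,0.003,0],[0,0,0.003,0],[0,0,0.003,0]]}}

```text
time: 10.0
ee_pos: [0.523, -0.1195, -0.0171]
tcp_rot: [-180.0, -0.0, 167.9]
wrist_force: [0.0, 0.3, -0.6]
opening: -0.0005
grasp_force: 0.0
```

Run:
```python
from h import *
c=cam('side');b=c['color'][190:240,220:280].astype(float)
cv2.imwrite('pics/s6.png',cv2.resize(np.clip(255*(b/255)**.5,0,255).astype('uint8'),None,fx=12,fy=12,interpolation=0))
o=bot.get_obs();print(o['ee_pos'],o['wrist_force'],(proj(c,o['ee_pos'])-[220,190])*12)
print(o['q'])
```

```text
[ 0.52305867 -0.11952897 -0.01708079] [ 0.11772332 -0.79083078  0.17293383] [351.17510049 552.83030196]
[-1.28710984e+01  4.47292777e+00 -1.38926060e+01  7.16308056e+01
 -1.76705972e-03 -7.36642534e-01]
```

View pics/s6.png

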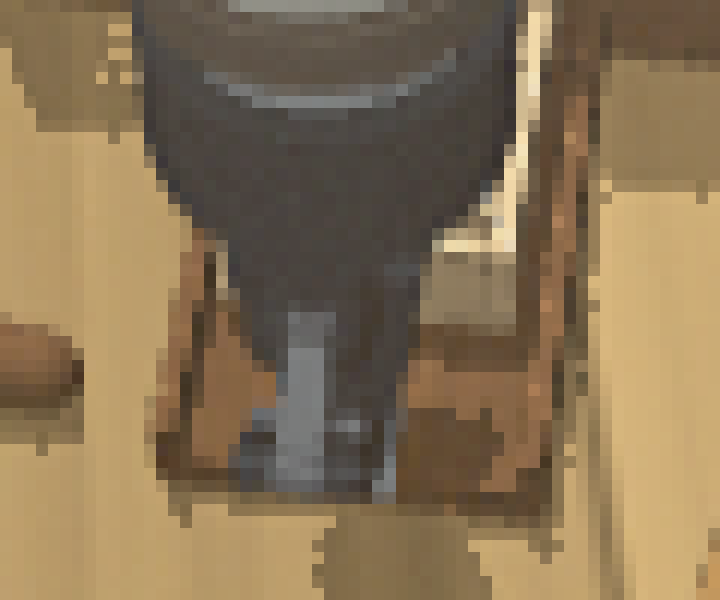

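The tip bottom is now at row 490, between columns 235 and 395, level with the bed's front edge and still without contact. The projected TCP is at (351,553). I'll keep going in small steps.

Call:
{"method": "arm_command", "body": {"series": [[0,0,0.001,0],[0,0,0.002,0],[0,0,0.003,0],[0,0,0.004,0],[0,0,0.005,0]]}}

```text
time: 10.55
ee_pos: [0.523, -0.1195, -0.0222]
tcp_rot: [-180.0, -0.0, 167.9]
wrist_force: [-1.0, -0.5, -0.4]
opening: 0.0003
grasp_force: 0.0
```

Call:
{"method": "arm_command", "body": {"series": [[0,0,0.001,0],[0,0,0.002,0],[0,0,0.003,0],[0,0,0.004,0],[0,0,0.005,0]]}}

```text
time: 11.05
ee_pos: [0.5233, -0.1195, -0.0257]
tcp_rot: [180.0, 0.1, 167.9]
wrist_force: [-7.3, 2.2, 19.4]
opening: -0.0005
grasp_force: 9.8
```

Contact is felt at a reported z of about -0.025. Next I'll back off and work out the tip offset.

Call:
{"method": "arm_command", "body": {"series": [[0,0,-0.003,0],[0,0,-0.006,0],[0,0,-0.01,0],[0,0,-0.012,0],[0,0,-0.012,0]]}}

```text
time: 11.55
ee_pos: [0.5232, -0.1196, -0.0148]
tcp_rot: [-180.0, 0.0, 167.9]
wrist_force: [-0.2, -0.7, 0.2]
opening: 0.0003
grasp_force: 0.0
```

Run:
```python
from h import *
c=cam('side')
th=np.radians(-12.1);M=np.array([[np.cos(th),-np.sin(th)],[np.sin(th),np.cos(th)]]);t=np.array([.564,.0717])
for z in(.0195,.0085,-.005): # bed / bench contact hypotheses, at ee z=-.0171
  for col in(235,315,395):
    P=at(c,np.array([col,492])/12+[220,190],z); print(z,col,np.round(P,3),np.round(M.T@(P[:2]-t),3))
i=cv2.imread('pics/side0.png'); print(i.shape)
j=cv2.imread('pics/top0.png')
c0=bot.camera('top')
print(proj(c,[.21,.508,.194]),proj(c0,[.21,.508,.194]))
def crop(i,p,s=60):
    x,y=np.int32(p);x=np.clip(x,s,512-s);y=np.clip(y,s,384-s);print('origin',x-s,y-s);return cv2.resize(i[y-s:y+s,x-s:x+s],(390,390))
cv2.imwrite('pics/s7.png',np.hstack([crop(i,proj(c,[.21,.508,.194])),crop(j,proj(c0,[.21,.508,.194]))]))
```

```text
0.0195 235 [ 0.498 -0.124  0.019] [-0.024 -0.205]
0.0195 315 [ 0.515 -0.125  0.019] [-0.006 -0.203]
0.0195 395 [ 0.533 -0.127  0.019] [ 0.012 -0.201]
0.0085 235 [ 0.498 -0.117  0.008] [-0.026 -0.198]
0.0085 315 [ 0.516 -0.118  0.008] [-0.007 -0.196]
0.0085 395 [ 0.534 -0.12   0.008] [ 0.011 -0.194]
-0.005 235 [ 0.497 -0.108 -0.005] [-0.027 -0.19 ]
-0.005 315 [ 0.516 -0.11  -0.005] [-0.009 -0.188]
-0.005 395 [ 0.534 -0.112 -0.005] [ 0.009 -0.185]
(384, 512, 3)
[141.38030061  52.35557543] [ 47.18881876 320.24049253]
origin 81 0
origin 0 260
```

View pics/s7.png

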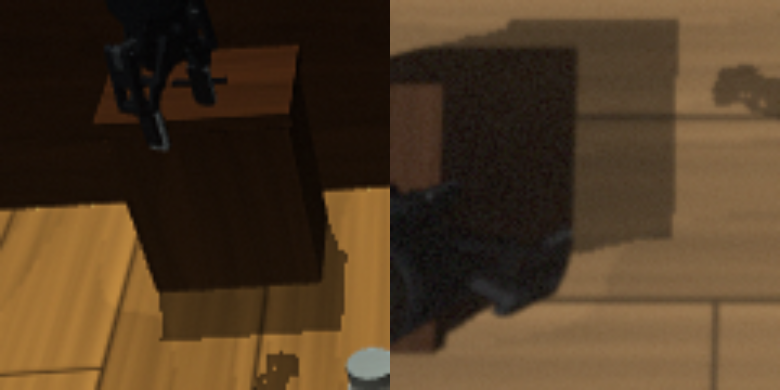

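The start views show the open finger tips at about (155,148) and (205,100), higher than the reported TCP there too. The tip offset is therefore about +36 mm in z and -6 mm in press x, which agrees with the bed contact. I'll allow for that from now on, and start by raising a little, centring and advancing.

Call:
{"method": "arm_command", "body": {"series": [[-0.003,0,-0.004,0],[-0.006,0,-0.008,0],[-0.006,0.008,-0.008,0],[-0.006,0.016,-0.008,0],[-0.006,0.02,-0.008,0]]}}

```text
time: 12.15
ee_pos: [0.5332, -0.1002, -0.0073]
tcp_rot: [180.0, -0.0, 167.9]
wrist_force: [0.5, 0.7, -0.2]
opening: 0.0001
grasp_force: 0.0
```

Call:
{"method": "arm_command", "body": {"series": [[0,0.005,0,0],[0,0.01,0,0],[0,0.015,0,0],[0,0.02,0,0],[0,0.025,0,0]]}}

```text
time: 12.65
ee_pos: [0.5384, -0.0766, -0.0071]
tcp_rot: [-180.0, -0.0, 167.9]
wrist_force: [-0.5, -2.2, 0.3]
opening: 0.0001
grasp_force: 0.9
```

Run:
```python
from h import *
c=cam('side');b=c['color'][140:240,180:310].astype(float)
cv2.imwrite('pics/s8.png',cv2.resize(np.clip(255*(b/255)**.55,0,255).astype('uint8'),None,fx=6,fy=6,interpolation=0))
o=bot.get_obs();print(o['ee_pos'],o['wrist_force'])
```

```text
[ 0.53849639 -0.0759356  -0.00716108] [ 0.04270728 -0.80623757  0.15018114]
```

View pics/s8.png

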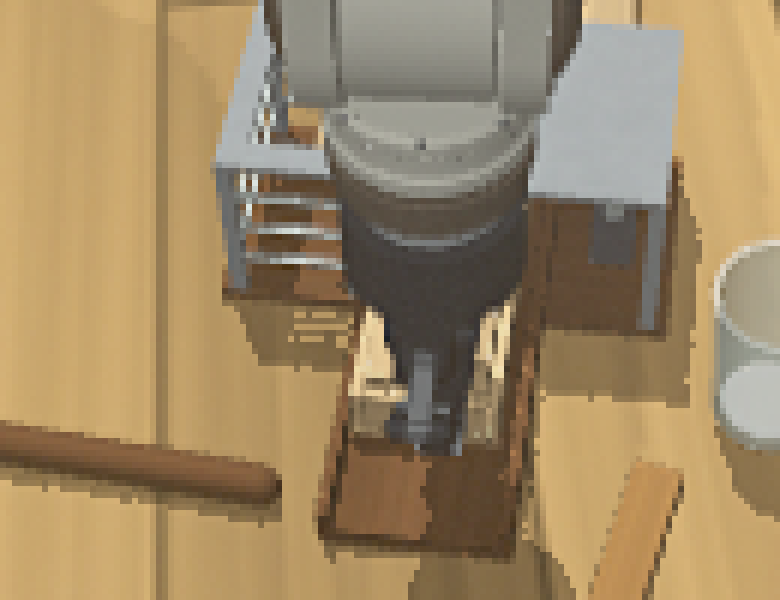

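The fingertips are centred on the box's rear wall at about (430,430) and have just made contact. Now I'll push.

Call:
{"method": "arm_command", "body": {"series": [[0,0.005,0,0],[0,0.01,0,0],[0,0.015,0,0],[0,0.02,0,0],[0,0.025,0,0]]}}

```text
time: 13.2
ee_pos: [0.5437, -0.0519, -0.0071]
tcp_rot: [-180.0, -0.0, 167.9]
wrist_force: [0.2, -2.0, 0.5]
opening: -0.0002
grasp_force: 0.9
```

Call:
{"method": "arm_command", "body": {"series": [[0,0.003,0,0],[0,0.006,0,0],[0,0.009,0,0],[0,0.012,0,0],[0,0.014,0,0]]}}

```text
time: 13.7
ee_pos: [0.5466, -0.0384, -0.0071]
tcp_rot: [-180.0, -0.0, 167.9]
wrist_force: [-0.2, -2.6, -0.6]
opening: -0.0003
grasp_force: 0.9
```

Call:
{"method": "arm_command", "body": {"series": [[0,0.001,0,0],[0,0.002,0,0],[0,0.003,0,0],[0,0.004,0,0],[0,0.005,0,0]]}}

```text
time: 14.2
ee_pos: [0.5467, -0.0365, -0.0072]
tcp_rot: [-179.7, -0.0, 167.8]
wrist_force: [-5.5, -19.8, 1.9]
opening: -0.0001
grasp_force: 10.3
```

The box is at the stop, shown by the 20 N reaction. I'll back off, rise and verify.

Call:
{"method": "arm_command", "body": {"series": [[0,-0.01,0,0],[0,-0.025,0,0],[0,-0.04,0,0],[0,-0.05,-0.02,0],[0,-0.05,-0.05,0]]}}

```text
time: 14.7
ee_pos: [0.5353, -0.0843, 0.0417]
tcp_rot: [-180.0, -0.2, 167.8]
wrist_force: [0.9, 0.4, 0.6]
opening: 0.0001
grasp_force: 0.0
```

Call:
{"method": "arm_command", "body": {"series": [[0,0,-0.03,0],[0,0,-0.06,0],[0,0,-0.09,0],[0,-0.03,-0.1,0],[0,-0.05,-0.1,0]]}}

```text
time: 15.2
ee_pos: [0.5271, -0.1332, 0.1453]
tcp_rot: [180.0, 0.2, 167.9]
wrist_force: [0.7, -0.7, 0.2]
opening: -0.0002
grasp_force: 0.0
```

Run:
```python
from h import *
th=np.radians(-12.1);M=np.array([[np.cos(th),-np.sin(th)],[np.sin(th),np.cos(th)]]);t=np.array([.564,.0717])
for n in('top','side'):
  c=cam(n,n+'9.png')
  for k,z in(('box',.012),('lid_top',.05),('lever_pad',.082),('window',.1)):
    for m in bot.mark_of(n,k)[:1]:
        P=at(c,m['location'],z); print(n,k,round(m['confidence'],2),np.round(P,3),np.round(M.T@(P[:2]-t),3))
o=bot.get_obs();print(o['ee_pos'],M.T@(o['ee_pos'][:2]-t),o['time'])
a=cv2.imread('pics/top9.png')[130:250,170:300];b=cv2.imread('pics/side9.png')[130:250,190:320]
cv2.imwrite('pics/b9.png',cv2.resize(np.hstack([a,b]),None,fx=3,fy=3,interpolation=2))
```

```text
top box 0.75 [0.55  0.054 0.012] [-0.01 -0.02]
top lid_top 0.93 [0.54  0.051 0.05 ] [-0.019 -0.025]
top lever_pad 0.85 [0.515 0.097 0.082] [-0.053  0.014]
top window 0.85 [0.514 0.092 0.1  ] [-0.053  0.009]
side box 0.72 [0.556 0.05  0.012] [-0.003 -0.023]
side lid_top 0.47 [0.552 0.056 0.05 ] [-0.008 -0.018]
side window 0.87 [0.512 0.08  0.1  ] [-0.052 -0.002]
[ 0.52661456 -0.13097267  0.14271045] [ 0.00592909 -0.20600662] 15.7
```

View pics/b9.png

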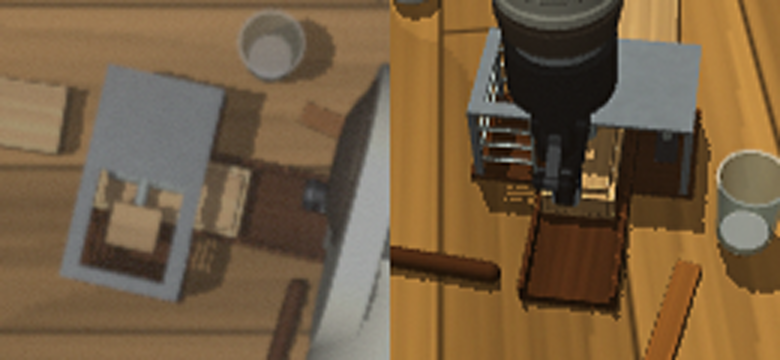

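The top view shows the box's rear end moved in, with its edge at (245,200). Both cameras put the box's y at about -0.022, so it is at the stop. The lid is still raised and the lever pad is under the window at (135,225). Next I'll move over the window centre.

Call:
{"method": "arm_command", "body": {"series": [[0.005,0.021,0,0],[0.01,0.042,0,0],[0.015,0.063,0,0],[0.02,0.084,0,0],[0.025,0.105,0,0]]}}

```text
time: 16.2
ee_pos: [0.5241, -0.0223, 0.1428]
tcp_rot: [180.0, -0.0, 167.9]
wrist_force: [0.5, 0.7, 0.4]
opening: 0.0003
grasp_force: 0.0
```

Call:
{"method": "arm_command", "body": {"series": [[0.005,0.021,0,0],[0.01,0.042,0,0],[0.015,0.063,0,0],[0.02,0.084,0,0],[0.025,0.104,0,0]]}}

```text
time: 16.7
ee_pos: [0.5214, 0.0847, 0.1428]
tcp_rot: [180.0, -0.0, 167.9]
wrist_force: [1.0, -0.5, 0.4]
opening: -0.0001
grasp_force: 0.0
```

Call:
{"method": "arm_command", "body": {"series": [[0,0,0.015,0],[0,0,0.03,0],[0,0,0.04,0],[0,0,0.04,0],[0,0,0.04,0]]}}

```text
time: 17.2
ee_pos: [0.5215, 0.083, 0.1029]
tcp_rot: [-180.0, -0.0, 167.8]
wrist_force: [0.7, 0.4, 0.2]
opening: 0.0001
grasp_force: 0.0
```

Run:
```python
from h import *
th=np.radians(-12.1);M=np.array([[np.cos(th),-np.sin(th)],[np.sin(th),np.cos(th)]]);t=np.array([.564,.0717])
o=bot.get_obs();print(o['ee_pos'],M.T@(o['ee_pos'][:2]-t))
c=cam('side');b=c['color'][100:200,180:310].astype(float)
P=np.r_[M@[-.05,0]+t,o['ee_pos'][2]+.0365]; print((proj(c,P)-[180,100])*6,[np.round((proj(c,np.r_[M@q+t,.1])-[180,100])*6) for q in([-.098,-.042],[-.002,-.042],[-.002,.042],[-.098,.042])])
cv2.imwrite('pics/s10.png',cv2.resize(np.clip(255*(b/255)**.55,0,255).astype('uint8'),None,fx=6,fy=6,interpolation=0))
```

```text
[0.52152999 0.082957   0.10286024] [-0.04388614  0.00210441]
[356.31346331 269.43004585] [array([246., 385.]), array([449., 402.]), array([470., 276.]), array([277., 261.])]
```

View pics/s10.png

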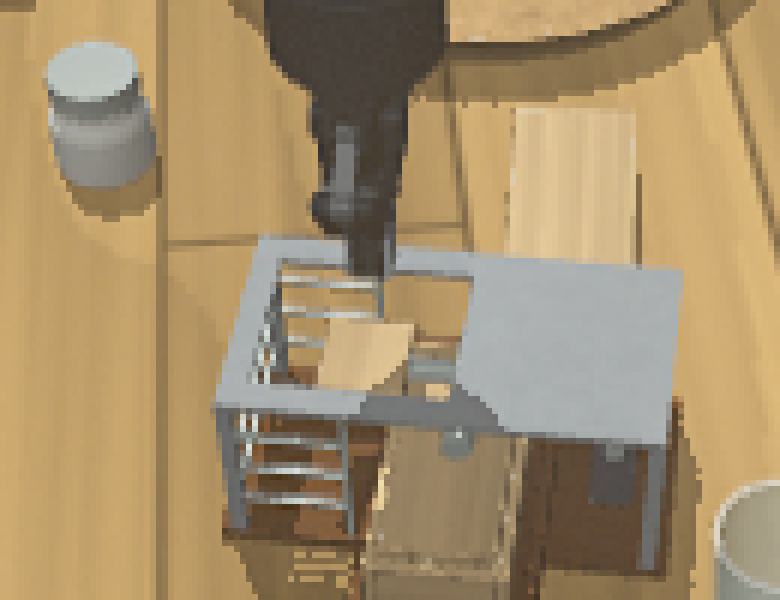

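The side view shows the fingertip above the window at (370,272), close to the predicted (356,269), which confirms the z offset. It is about 6 mm to +x, so I'll correct that while descending.

Call:
{"method": "arm_command", "body": {"series": [[0.003,0,0.005,0],[0.005,0,0.015,0],[0.005,0,0.025,0],[0.005,0,0.035,0],[0.005,0,0.045,0]]}}

```text
time: 17.75
ee_pos: [0.5165, 0.0843, 0.0567]
tcp_rot: [-180.0, -0.0, 167.9]
wrist_force: [-0.0, -0.5, 0.2]
opening: -0.0001
grasp_force: 0.0
```

Call:
{"method": "arm_command", "body": {"series": [[0,0,0.004,0],[0,0,0.008,0],[0,0,0.012,0],[0,0,0.016,0],[0,0,0.02,0]]}}

```text
time: 18.25
ee_pos: [0.5167, 0.0845, 0.038]
tcp_rot: [180.0, -0.0, 167.9]
wrist_force: [-3.2, 1.0, 3.4]
opening: -0.0001
grasp_force: 2.0
```

Call:
{"method": "arm_command", "body": {"series": [[0,0,0.002,0],[0,0,0.004,0],[0,0,0.006,0],[0,0,0.008,0],[0,0,0.01,0]]}}

```text
time: 18.75
ee_pos: [0.5158, 0.0847, 0.0283]
tcp_rot: [180.0, -0.1, 167.9]
wrist_force: [-10.3, 1.3, 9.2]
opening: -0.0005
grasp_force: 5.2
```

Call:
{"method": "arm_command", "body": {"series": [[0,0,0.001,0],[0,0,0.002,0],[0,0,0.003,0],[0,0,0.004,0],[0,0,0.004,0]]}}

```text
time: 19.25
ee_pos: [0.5156, 0.0847, 0.0242]
tcp_rot: [180.0, -0.1, 167.9]
wrist_force: [-8.7, 2.5, 7.8]
opening: 0.0002
grasp_force: 4.9
```

Call:
{"method": "arm_command", "body": {"series": [[0,0,0.001,0],[0,0,0.002,0],[0,0,0.003,0],[0,0,0.003,0],[0,0,0.003,0]]}}

```text
time: 19.75
ee_pos: [0.5157, 0.0848, 0.0233]
tcp_rot: [179.9, -0.0, 167.9]
wrist_force: [-18.0, 1.5, 26.3]
opening: -0.0001
grasp_force: 14.3
```

The lever is on its hard stop at 26 N and was held there. Now I'll release straight up.

Call:
{"method": "arm_command", "body": {"series": [[0,0,-0.005,0],[0,0,-0.015,0],[0,0,-0.025,0],[0,0,-0.04,0],[0,0,-0.055,0]]}}

```text
time: 20.25
ee_pos: [0.5168, 0.0842, 0.077]
tcp_rot: [-180.0, -0.0, 167.9]
wrist_force: [-0.0, 0.1, 0.4]
opening: -0.0
grasp_force: 0.0
```

Call:
{"method": "arm_command", "body": {"series": [[0,0,-0.03,0],[0,0,-0.06,0],[0,0,-0.08,0],[0.03,0,-0.09,0],[0.07,0,-0.09,0]]}}

```text
time: 20.75
ee_pos: [0.449, 0.0991, 0.1679]
tcp_rot: [180.0, 0.1, 167.8]
wrist_force: [-0.8, 0.3, -0.2]
opening: -0.0002
grasp_force: 0.0
```

Call:
{"method": "arm_command", "body": {"series": [[0.03,0.01,0,0],[0.06,0.02,0,0],[0.09,0.03,0,0],[0.09,0.03,0,0],[0.09,0.03,0,0]]}}

```text
time: 21.25
ee_pos: [0.3668, 0.1476, 0.1669]
tcp_rot: [180.0, 0.1, 167.9]
wrist_force: [0.2, -0.4, -0.0]
opening: -0.0
grasp_force: 0.0
```

Run:
```python
from h import *
th=np.radians(-12.1);M=np.array([[np.cos(th),-np.sin(th)],[np.sin(th),np.cos(th)]]);t=np.array([.564,.0717])
a=bot.camera('side')['color'][120:220,195:315]; b=cv2.imread('pics/side9.png')[120:220,195:315]
c=bot.camera('side')
for k,z in(('box',.012),('lid_top',.042),('lever_pad',.082)):
    for m in bot.mark_of('side',k)[:1]:
        P=at(c,m['location'],z); print(k,m,np.round(M.T@(P[:2]-t),3))
print(bot.get_obs()['ee_pos'],bot.get_obs()['wrist_force'])
cv2.imwrite('pics/s11.png',cv2.resize(a,None,fx=6,fy=6,interpolation=2))
```

```text
box {'location': [256.7, 182.7], 'confidence': 0.66} [ 0.    -0.025]
lid_top {'location': [252.7, 175.1], 'confidence': 0.64} [-0.012 -0.022]
lever_pad {'location': [237.0, 160.0], 'confidence': 0.73} [-0.059 -0.004]
[0.36715651 0.14693457 0.16579376] [ 0.79382323  0.29864342 -0.0584516 ]
```

View pics/s11.png

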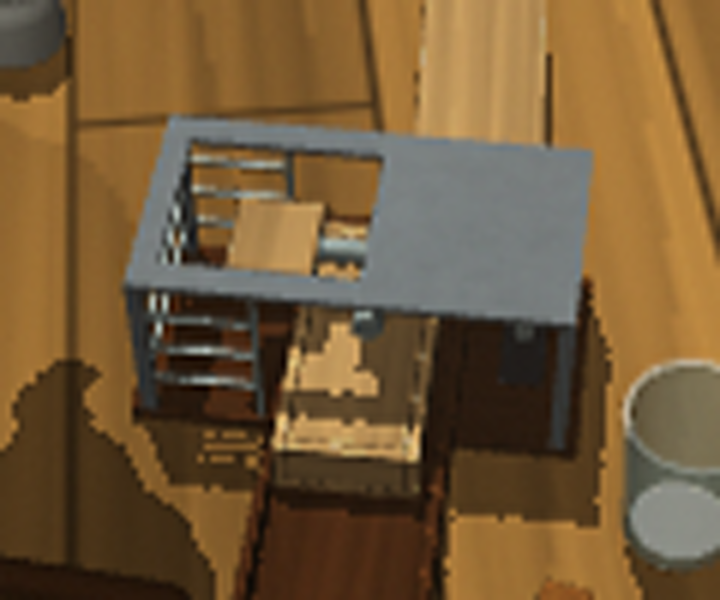

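The box is at the stop, with its rear rim at (350,440). The lid is level with the rim and the dark step seen earlier is gone. The lever pad is back up at (275,235) and the robot is clear, so I'll hand in.

```bash
python3 -c "
from workcell import bot
print(bot.job_done())"
```

```text
the job is handed in; nothing more can be done
None
```

I pushed the box to the end stop, pressed the lever to its hard stop, drew the arm back out and handed the job in; the last picture shows the lid flush and the lever back up, but no verdict was returned.

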